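# Turn the scanner's spare battery over and seat it in its charger

## Robot

A 6-joint arm with a two-finger parallel gripper is mounted at the origin on a cart in front of the work surface, level with it; the furniture and walls round the work are solid. World frame = base frame: x ahead of the robot, y to its left, z up, the work surface at z = 0. Lengths are in m, angles in rad, forces in N, time in s.
With the tool pointing down it reaches from about 0.375 to 0.925 m from the base axis. Payload 5.7 kg.
Tool frame: the origin (TCP) lies midway between the tips of the shut fingers; the grasp point (between the pads) lies 19 mm behind it; z points along the fingers, y is the line along which they close (so a half turn about z gives the same grasp; the last joint's range is limited). The gripper opens to 88 mm and grips with 3 to 60 N. Pads are 20 mm wide; open, the fingers measure 115 mm over their backs; the gripper's body (75 mm by 178 mm) begins 61 mm behind the grasp point.
Start: joints at [-0.115, 0.359, 1.51, -0, 1.272, -0.115], TCP at [0.6, -0, 0.223] pointing down, gripper open.
Joint ranges: [-2.97, 2.97], [-1.01, 2.36], [0.21, 2.38], [-0.96, 4.11], [0.2, 2.71], [-2.98, 2.98]. Speed limits (rad/s): [2.39, 2.39, 3.14, 3.14, 3.14, 3.14].

## Interface

Orientations are given as a unit quaternion [x, y, z, w].
In Python, from bench import move_ptp, servo_line, goto_joints, move_gripper, sleep, inverse_kinematics, capture, PlanningError, close_job, spot_in, silhouettes, current_clock, current_joint_pos, current_qvel, current_joint_torque, current_position, current_orientation, current_force, current_torque, current_finger_gap, current_grip_force gives the robot as it stands. Calls block until the motion is done:
- move_ptp(position, orientation): joint-space move of the TCP to a pose.
- servo_line(position, orientation=None, rate=0.15, contact_N=None): straight line of the TCP; orientation=None keeps the orientation; rate is the mean speed in m/s. With contact_N (N) it stops when the force on the tool has changed by that much, and returns True; else False.
- goto_joints(angles): joint-space move.
- move_gripper(opening): finger opening in m; the grip force is fixed at half the most; returns when the fingers have stopped.
- sleep(seconds).
- inverse_kinematics(position, orientation): joint angles nearest the present ones, or None.
- capture(name): name is "scene" or "side" or "wrist"; returns a dict with "image" (400x640x3 uint8, blue, green, red), "range_z" (400x640 float32, m along the optical axis (not along the pixel's ray), 0 where there is no reading), "intrinsics" (3x3 intrinsics, pixels), "k1" (the pictures are not rectified: a ray, as slopes to the right and down, at radius r is drawn at 1 + k1 r^2 times it, then the intrinsics apply), "R" (3x3) and "t" (3): a world point X has camera coordinates R X + t. Camera axes: x right, y down, z forward; pixel columns grow to the right and rows downward; lengths in m; the calibration is good to about 2 mm. A picture is of the moment at which its call begins.
A pose or a line that the arm cannot do raises PlanningError and nothing moves.
- close_job(): hands the job in; it is judged then, once.
Trained networks look in the newest picture that a camera, given by its name, has taken for a name from the list of things; names that differ only in an ending like _2 or _b are one class to them, and where a whole thing is asked for, a point or a joint stands for the part that bears it (a point fixed in the world has none). Each returns a list of dicts, best first, with "conf" (0 to 1); they miss things now and then, are a little off and sometimes report something else, mostly with a low value. They report only what shows in the picture. A call takes as long as a camera call. They do not tell look-alikes from the thing itself.
- spot_in(camera, query): "xy" ([column, row] in pixels, amid what is visible of it).
- silhouettes(camera, query): "region" (400x640 bool, what is visible of it) and "xy" ([column, row] in pixels, amid what is visible of it).
Readings, each from a call of its own:
- current_clock(): time.
- current_joint_pos(): joint angles.
- current_qvel(): joint speeds.
- current_joint_torque(): joint torques, N m.
- current_position(): TCP position.
- current_orientation(): TCP orientation.
- current_force(): force on the tool from outside, world axes, zero at the start.
- current_torque(): the same for the moment, N m.
- current_finger_gap(): finger opening in m.
- current_grip_force(): force on a finger pad.
Only numpy, scipy, OpenCV 4.12 (cv2) and the standard library are available. Lean on these libraries where they do the work, as an engineer would, in place of code of your own. Each camera call takes 0.05 s, during which the arm holds its last target. There are 200 camera calls.

## Task

The spare battery pack lies on the desk with its metal contacts facing up. Turn it over so that its contacts face down, lay it on the charger with its contacts on the charger's contact pins, and press it down until the seat is fully home. Leave the mug, note pad, stapler, water bottle and glue stick where they stand.

Things in the scene. Friction and masses are not known exactly. Their poses are not given: they have to be found in the camera images.
- pack: battery pack: black slab 66 x 60 x 22 mm (own x, y, z), 0.15 kg, loose; origin at the centre of its plain ribbed face (the underside at the start); +z points out through the contact face, 22 mm from the origin, which bears a strip of four brass contacts near its +x edge and a blank white plate
- pack_contacts (a point): middle of the contact strip on the pack's contact face: pack frame (22, 0, 22) mm
- charger: black charger fixed to the desk: foot 112 x 100 x 8 mm; on it a block 104 x 46 mm with a grey seat 75 x 44 mm, top 40 mm up when raised; a lip (10 mm thick, 46 wide, top 46 mm up) at each x end of the seat, inner faces 77 mm apart: the pack lies between them, 66 mm side along x, overhanging 7 mm at each y side; two small ridges on the +x lip, by the pins. Origin: centre of the foot's underside
- charger_bay (a point): centre of the top of the raised seat, 40 mm above the desk, over the charger's origin
- charger_pins (a point): middle of the charger's four brass contact pins on the seat: charger frame (22, 0, 40) mm
- charger_seat (a joint): travel of the grey seat, straight down: 0 = up, 0.005 m = fully home; it moves against a stiff friction of about 6 N and stays where it is pushed (the weight of the pack does not move it)
- mug: plain mug, 81 mm across, 101 mm tall, origin on the underside; the cup's axis is at (0, 17) mm in its frame, its handle reaches to y = -57 mm; bystander
- note_pad: pad of yellow notes, 76 x 76 x 8 mm, origin at the centre of its underside; bystander
- stapler: stapler, 137 x 34 x 46 mm (x, y, z), origin at the centre of its underside; bystander
- bottle: clear water bottle, 65 mm diameter, 212 mm tall, upright, origin at the centre of its underside; bystander
- glue_stick: glue stick, 27 mm diameter, 94 mm tall, upright, origin at the centre of its underside; bystander
Not all that is in view belongs to the job. Leave any blue or purple look-alike of the pack alone.

How it is judged:
By the outcome, as a careful person would: the job done as asked, in the order asked, and still so for the second after the job is handed in, with the robot touching nothing.
It also fails if it takes over 72 s, if anything falls off the work surface, if the arm or the gripper's body presses on something with over 40 N, if the wrist force passes 120 N, or if a joint passes its speed limit or range.

## Working session

There is one attempt and no reset: what is moved stays moved. The work goes in short steps, each a Python script; the robot and the scene stay as the last script left them, time stands still between calls to the robot, and variables do not carry over. Pictures are saved under pics/ and viewed, at most 10 in all, crops included, and the job is handed in when it is done.

```bash
mkdir -p pics; cat > h.py <<'E'
import numpy as np, cv2
from bench import *
def cloud(c, mask=None):
    K=c["intrinsics"];h,w=c["range_z"].shape
    vu=np.argwhere((mask if mask is not None else np.ones((h,w),bool))&(c["range_z"]>0))
    uv=vu[:,::-1].astype(float)
    n=cv2.undistortPoints(uv[:,None],np.array(K,float),np.array([c["k1"],0,0,0,0.]))[:,0]
    z=c["range_z"][vu[:,0],vu[:,1]]
    P=np.c_[n*z[:,None],z]
    return (P-c["t"])@np.array(c["R"]),vu
def pix(c,X):
    p=np.array(c["R"])@X+c["t"];s=p[:2]/p[2];s=s*(1+c["k1"]*(s@s));return (np.array(c["intrinsics"])@[s[0],s[1],1])[:2]
E
python3 - <<'E'
from h import *
for n in ["scene","side"]:
    c=capture(n);cv2.imwrite(f"pics/{n}0.png",c["image"]);np.savez(f"{n}0.npz",**c)
    print(n,np.round(-np.array(c["R"]).T@c["t"],3))
    for q in ["pack","charger","mug","note_pad","stapler","bottle","glue_stick","pack_contacts","charger_pins"]:
        for s in silhouettes(n,q):
            if s["conf"]<.2: continue
            P,_=cloud(c,s["region"])
            print(q,round(s["conf"],2),np.round(s["xy"]),len(P),np.round(np.median(P,0),3) if len(P) else "",np.round(np.percentile(P,[3,97],axis=0),3).tolist() if len(P) else "")
E
```

```text
scene [-0.076  1.1    0.601]
pack 0.83 [319. 200.] 251 [ 0.568 -0.032  0.019] [[0.537, -0.078, 0.001], [0.605, -0.012, 0.023]]
pack 0.8 [310. 237.] 324 [0.464 0.174 0.02 ] [[0.444, 0.135, 0.002], [0.496, 0.199, 0.023]]
pack 0.78 [357. 245.] 431 [0.333 0.177 0.02 ] [[0.302, 0.137, 0.002], [0.373, 0.205, 0.023]]
pack 0.66 [382. 216.] 275 [ 0.346 -0.057  0.02 ] [[0.317, -0.094, 0.004], [0.385, -0.034, 0.023]]
charger 0.98 [333. 188.] 573 [ 0.578 -0.162  0.018] [[0.534, -0.211, -0.001], [0.64, -0.132, 0.044]]
mug 0.94 [286. 237.] 1292 [0.463 0.324 0.068] [[0.435, 0.262, 0.008], [0.511, 0.339, 0.099]]
note_pad 0.54 [342. 222.] 383 [0.443 0.045 0.006] [[0.402, -0.018, -0.002], [0.486, 0.085, 0.009]]
stapler 0.58 [301. 181.] 402 [ 0.727 -0.183  0.02 ] [[0.669, -0.246, -0.001], [0.81, -0.174, 0.042]]
bottle 0.94 [366. 174.] 1011 [ 0.445 -0.142  0.106] [[0.424, -0.17, 0.006], [0.482, -0.13, 0.206]]
bottle 0.28 [285. 237.] 1347 [0.465 0.323 0.066] [[0.435, 0.26, 0.001], [0.513, 0.339, 0.099]]
glue_stick 0.96 [302. 274.] 444 [0.354 0.419 0.054] [[0.345, 0.304, -0.002], [0.405, 0.425, 0.094]]
pa
[... 1549 characters left out ...]
 [ 0.593 -0.187  0.041] [[0.557, -0.206, 0.036], [0.627, -0.162, 0.043]]
glue_stick 0.51 [247. 167.] 174 [0.36  0.402 0.056] [[0.348, 0.395, 0.005], [0.372, 0.415, 0.096]]
pack_contacts 0.79 [250. 209.] 327 [0.343 0.15  0.022] [[0.308, 0.123, 0.001], [0.379, 0.199, 0.025]]
pack_contacts 0.67 [335. 237.] 385 [ 0.574 -0.062  0.023] [[0.541, -0.085, 0.007], [0.611, -0.026, 0.025]]
pack_contacts 0.63 [257. 246.] 477 [ 0.356 -0.087  0.022] [[0.322, -0.108, 0.004], [0.391, -0.044, 0.025]]
pack_contacts 0.54 [355. 254.] 322 [ 0.591 -0.187  0.041] [[0.557, -0.206, 0.037], [0.625, -0.163, 0.044]]
charger_pins 0.75 [349. 258.] 1361 [ 0.588 -0.204  0.022] [[0.539, -0.233, 0.002], [0.641, -0.15, 0.047]]
```

View pics/scene0.png

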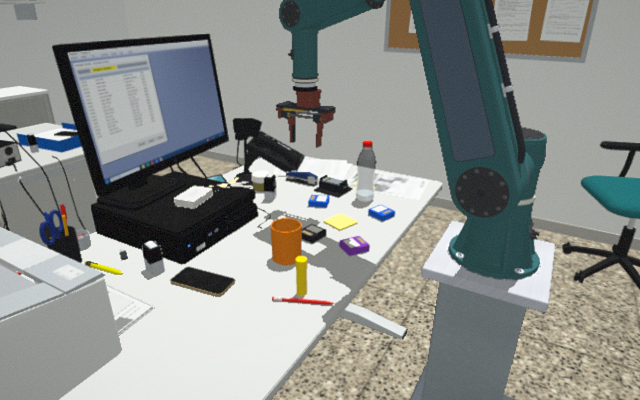

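View pics/side0.png

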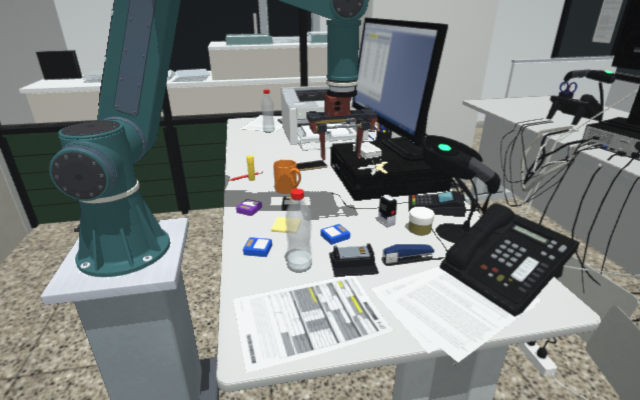

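Scene candidates for the pack are the blue one at (319,200), the black one at (310,237), the purple one at (357,245) and the blue one at (382,216). The charger is at (333,188). I choose the black one, near (0.465, 0.165), and will check it with the wrist camera.

```bash
python3 - <<'E'
from h import *
q=current_orientation();print(current_clock(),q)
ims=[]
for i,(x,y) in enumerate([(0.44,0.165),(0.57,-0.19)]):
    move_ptp([x,y,0.25],q)
    c=capture("wrist");np.savez(f"w{i}.npz",**c);ims.append(c["image"])
    print(current_clock(),np.round(-np.array(c["R"]).T@c["t"],3))
    for n in ["pack","pack_contacts","charger","charger_pins"]:
        for s in silhouettes("wrist",n):
            if s["conf"]<.3: continue
            P,_=cloud(c,s["region"])
            print(n,round(s["conf"],2),np.round(s["xy"]),len(P),np.round(np.median(P,0),3),np.round(np.percentile(P,[2,98],axis=0),3).tolist())
cv2.imwrite("pics/w.png",cv2.resize(np.vstack(ims),(480,600)))
E
```

```text
1.0 [ 7.07115085e-01  7.07098477e-01 -1.97545508e-05 -1.52667324e-05]
1.975 [0.442 0.231 0.413]
pack 0.89 [347. 172.] 2228 [0.479 0.164 0.023] [[0.449, 0.131, 0.01], [0.51, 0.196, 0.025]]
pack 0.88 [404. 320.] 976 [ 0.573 -0.057  0.023] [[0.545, -0.084, 0.021], [0.608, -0.037, 0.025]]
pack 0.67 [249. 174.] 2346 [0.344 0.167 0.023] [[0.309, 0.129, 0.001], [0.38, 0.202, 0.024]]
pack 0.59 [268. 326.] 1499 [ 0.361 -0.067  0.023] [[0.326, -0.102, 0.009], [0.393, -0.041, 0.024]]
pack_contacts 0.93 [348. 174.] 2203 [0.479 0.165 0.023] [[0.45, 0.131, 0.013], [0.51, 0.196, 0.025]]
pack_contacts 0.86 [263. 324.] 1545 [ 0.361 -0.067  0.023] [[0.325, -0.104, 0.007], [0.394, -0.04, 0.024]]
pack_contacts 0.83 [246. 172.] 2282 [0.345 0.166 0.023] [[0.309, 0.129, 0.009], [0.379, 0.201, 0.024]]
pack_contacts 0.8 [409. 316.] 939 [ 0.574 -0.057  0.023] [[0.545, -0.083, 0.021], [0.61, -0.038, 0.025]]
3.6333 [ 0.571 -0.123  0.413]
pack 0.97 [327.  63.] 2913 [ 0.579 -0.049  0.023] [[0.544, -0.082, 0.001], [0.612, -0.017, 0.024]]
pack 0.85 [155.  85.] 2829 [ 0.363 -0.073  0.022] [[0.325, -0.106, 0.005], [0.396, -0.041, 0.024]]
pack_contacts 0.96 [152.  83.] 2812 [ 0.363 -0.073  0.022] [[0.326, -0.106, 0.006], [0.396, -0.041, 0.024]]
pack_contacts 0.62 [327.  59.] 2716 [ 0.578 -0.05   0.023] [[0.545, -0.082, 0.02], [0.611, -0.019, 0.024]]
pack_contacts 0.43 [223.   9.] 1204 [0.451 0.015 0.008] [[0.405, -0.003, 0.005], [0.481, 0.025, 0.01]]
charger 0.55 [338. 170.] 5847 [ 0.592 -0.176  0.017] [[0.54, -0.231, 0.007], [0.645, -0.135, 0.047]]
charger_pins 0.92 [338. 167.] 5854 [ 0.593 -0.177  0.019] [[0.54, -0.231, 0.007], [0.645, -0.135, 0.047]]
```

View pics/w.png

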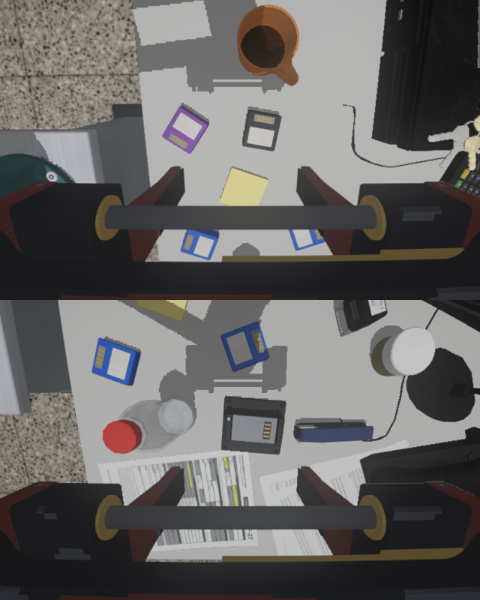

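The wrist view confirms it. The pack is the black slab with a white plate and brass strip at (262,130) in the upper picture, with the strip on its +y side. The purple one is at (187,130) and the blue ones are below. In the lower picture the charger is at (252,425), with its pins at (267,430) on the +x side. Next I'll get precise poses and check which tilts the arm can reach.

```bash
cat >> h.py <<'E'
from scipy.spatial.transform import Rotation as Rn
def rect(P,lo,hi,cx,cy,r):
    m=(P[:,2]>lo)&(P[:,2]<hi)&(np.hypot(P[:,0]-cx,P[:,1]-cy)<r)
    return cv2.minAreaRect((P[m,:2]*1000).astype(np.float32)),m.sum(),np.median(P[m,2])
def ori(yaw,phi):
    """tool pointing down then tilted by phi (deg) toward heading yaw (deg); closing axis horizontal, normal to heading"""
    h=np.array([np.cos(np.radians(yaw)),np.sin(np.radians(yaw)),0]);a=np.radians(phi)
    z=np.sin(a)*h-np.cos(a)*np.array([0,0,1]);y=np.array([-h[1],h[0],0]);x=np.cross(y,z)
    return Rn.from_matrix(np.c_[x,y,z]).as_quat()
E
python3 - <<'E'
from h import *
c=dict(np.load("w0.npz"));P,vu=cloud(c)
print(rect(P,.018,.03,.479,.165,.055))
m=(np.hypot(P[:,0]-.479,P[:,1]-.165)<.055)&(P[:,2]>.018);
im=c["image"];px=im[vu[m,0],vu[m,1]].astype(int)
br=(px[:,2]-px[:,0]>20);print("brass",br.sum(),P[m][br].mean(0) if br.any() else "")
c1=dict(np.load("w1.npz"));P1,vu1=cloud(c1)
for lo,hi in[(.004,.013),(.042,.055),(.030,.055)]: print(lo,rect(P1,lo,hi,.592,-.185,.085))
m=(np.hypot(P1[:,0]-.592,P1[:,1]+.185)<.06)&(P1[:,2]>.03);px=c1["image"][vu1[m,0],vu1[m,1]].astype(int)
br=(px[:,2]-px[:,0]>25);print("pins",br.sum(),P1[m][br].mean(0) if br.any() else "")
# height map
A=np.r_[P,P1]
H=np.zeros((14,16))
for i in range(14):
    for j in range(16):
        s=(abs(A[:,0]-(.36+.03*i))<.015)&(abs(A[:,1]-(-.1+.03*j))<.015)
        H[i,j]=np.percentile(A[s,2],95)*1000 if s.any() else -99
print("rows x=.36.. cols y=-.1..");print(H.astype(int))
for x,y in [(.479,.165),(.53,.1)]:
  for yaw in (0,15,180):
    print(x,y,yaw,[(p,inverse_kinematics([x,y,.03],ori(yaw,p)) is not None) for p in (-65,-45,-30,0,30,45,60,75,90)])
cv2.imwrite("pics/crop.png",np.hstack([cv2.resize(c["image"][120:230,290:400],(400,400),interpolation=2),cv2.resize(c1["image"][110:220,280:390],(400,400),interpolation=2)]))
E
```

```text
(((480.2486267089844, 162.71432495117188), (66.24400329589844, 60.227264404296875), 79.840576171875), np.int64(2171), np.float64(0.022806150255692485))
brass 6821 [0.48788299 0.18377186 0.34446803]
0.004 (((607.0763549804688, -184.92117309570312), (100.24706268310547, 139.3729705810547), 85.29240417480469), np.int64(2978), np.float64(0.00862098926458718))
0.042 (((593.546630859375, -183.7720184326172), (45.84266662597656, 97.35700225830078), 85.56256103515625), np.int64(687), np.float64(0.046361757411490664))
0.03 (((609.3999633789062, -184.7810516357422), (46.206459045410156, 135.1540985107422), 85.60082244873047), np.int64(2863), np.float64(0.040886697491114975))
pins 4530 [ 0.61215302 -0.16816927  0.34755741]
rows x=.36.. cols y=-.1..
[[ 23  24  23   1   1   1   1   2  23 354 355   1   1   2   1   1]
 [ 22  23  22   1   3   1   1   2 321 355 370   1   1   1   1   1]
 [  1   1   1   1   9   9   8   2   1   2 371   2   1   1   1   1]
 [  1   1   1   8   9   9   9   2  23 359 371   1 100 101 101   2]
 [  2   1   1   8   9   9   8   1 317 358 371   1 101  27  96 101]
 [  1   2   1   1
[... 655 characters left out ...]
, True), (45, False), (60, False), (75, False), (90, False)]
0.479 0.165 15 [(-65, True), (-45, True), (-30, True), (0, True), (30, True), (45, False), (60, False), (75, False), (90, False)]
0.479 0.165 180 [(-65, False), (-45, False), (-30, True), (0, True), (30, True), (45, True), (60, True), (75, True), (90, True)]
0.53 0.1 0 [(-65, True), (-45, True), (-30, True), (0, True), (30, False), (45, False), (60, False), (75, False), (90, False)]
0.53 0.1 15 [(-65, True), (-45, True), (-30, True), (0, True), (30, True), (45, False), (60, False), (75, False), (90, False)]
0.53 0.1 180 [(-65, False), (-45, False), (-30, False), (0, True), (30, True), (45, True), (60, True), (75, True), (90, True)]
```

View pics/crop.png

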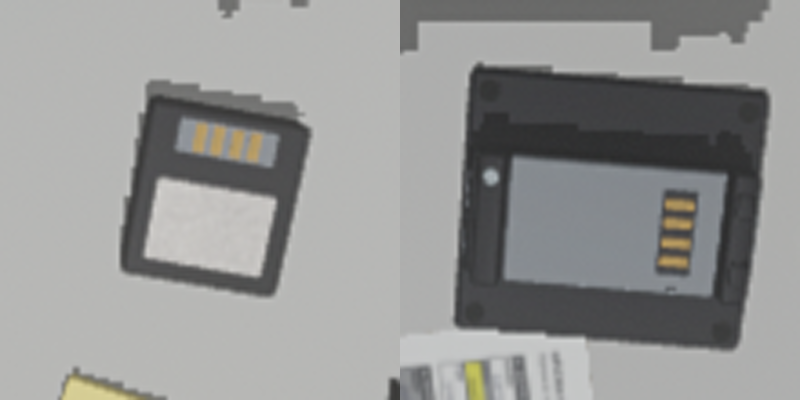

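```bash
python3 - <<'E'
from h import *
for x,y in [(.48,.163),(.5,.1),(.55,.1),(.57,.06)]:
  for yaw in (80,-100,-10,170,120,-60,150,-30,45,-135):
    r=[]
    for p in range(-90,91,15):
      s=inverse_kinematics([x,y,.03],ori(yaw,p))
      if s is not None: r.append(p)
    print((x,y),yaw,r)
E
```

```text
(0.48, 0.163) 80 [-90, -75, -60, -45, -30, -15, 0, 15, 30, 45, 60, 75, 90]
(0.48, 0.163) -100 [-90, -75, -60, -45, -30, -15, 0, 15, 30, 45, 60, 75, 90]
(0.48, 0.163) -10 [-90, -75, -60, -45, -30, -15, 0, 15]
(0.48, 0.163) 170 [-15, 0, 15, 30, 45, 60, 75, 90]
(0.48, 0.163) 120 [-30, -15, 0, 15, 30, 45, 60, 75, 90]
(0.48, 0.163) -60 [-90, -75, -60, -45, -30, -15, 0, 15, 30]
(0.48, 0.163) 150 [-15, 0, 15, 30, 45, 60, 75, 90]
(0.48, 0.163) -30 [-90, -75, -60, -45, -30, -15, 0, 15]
(0.48, 0.163) 45 [-90, -75, -60, -45, -30, -15, 0, 15, 30, 90]
(0.48, 0.163) -135 [-90, -30, -15, 0, 15, 30, 45, 60, 75, 90]
(0.5, 0.1) 80 [-90, -75, -60, -45, -30, -15, 0, 15, 30, 45, 60, 75, 90]
(0.5, 0.1) -100 [-90, -75, -60, -45, -30, -15, 0, 15, 30, 45, 60, 75, 90]
(0.5, 0.1) -10 [-90, -75, -60, -45, -30, -15, 0, 15, 30]
(0.5, 0.1) 170 [-30, -15, 0, 15, 30, 45, 60, 75, 90]
(0.5, 0.1) 120 [-30, 0, 15, 30, 45, 60, 75, 90]
(0.5, 0.1) -60 [-90, -75, -60, -45, -30, -15, 0, 15, 30]
(0.5, 0.1) 150 [-15, 0, 15, 30, 45, 60, 75, 90]
(0.5, 0.1) -30 [-90, -75, -60, -45, -30, -15, 0, 15]
(0.5, 0.1) 45 [-90, -75, -60, -
[... 657 characters left out ...]

(0.55, 0.1) -135 [-90, -75, -60, -45, -30, -15, 0, 15, 30, 45, 60, 75, 90]
(0.57, 0.06) 80 [-75, -60, -45, -30, -15, 15, 30, 45, 60, 75, 90]
(0.57, 0.06) -100 [-90, -75, -60, -45, -30, -15, 0, 15, 30, 45, 60, 75]
(0.57, 0.06) -10 [-90, -75, -60, -45, -30, -15, 0, 15, 45, 90]
(0.57, 0.06) 170 [-90, -45, -15, 0, 15, 30, 45, 60, 75, 90]
(0.57, 0.06) 120 [-30, 0, 15, 30, 45, 60, 75, 90]
(0.57, 0.06) -60 [-90, -75, -60, -45, -30, -15, 0, 15, 30]
(0.57, 0.06) 150 [-15, 0, 15, 30, 45, 60, 75, 90]
(0.57, 0.06) -30 [-90, -75, -60, -45, -30, -15, 0, 15]
(0.57, 0.06) 45 [-90, -75, -60, -45, -30, -15, 0, 15, 30, 45, 60, 75, 90]
(0.57, 0.06) -135 [-90, -75, -60, -45, -30, -15, 0, 15, 30, 45, 60, 75, 90]
```

The poses are:
- **Pack:** centre (0.480, 0.163), +x axis at 79.8°.
- **Charger:** (0.5935, -0.184), x axis at -4.4°.

The plan is two 90° turns about the closing axis, standing the pack on its end in between, then a top-down regrasp.

```bash
python3 - <<'E'
from h import *
o=ori(79.8,-12); p=np.array([.4802,.1627,.007])
move_ptp([p[0],p[1],.16],o); servo_line([p[0],p[1],.06],rate=.15); servo_line(p,rate=.08,contact_N=8)
print(current_position()); move_gripper(.03); print("gap",current_finger_gap(),current_grip_force())
servo_line([p[0],p[1],.17],rate=.15)
s=np.array([.50,.135])
move_ptp([.49,.14,.22],ori(79.8,30)); move_ptp([s[0],s[1],.16],ori(100,78))
print("gap",current_finger_gap(),current_clock())
for n in["scene","side"]:
    c=capture(n); np.savez(n+"1.npz",**c)
    u=pix(c,np.array([.5,.13,.15])).astype(int); cv2.imwrite(f"pics/{n}1.png",cv2.resize(c["image"][max(u[1]-75,0):u[1]+75,u[0]-100:u[0]+100],(400,300)))
a,b=[cv2.imread(f"pics/{n}1.png") for n in("scene","side")]; cv2.imwrite("pics/m1.png",np.hstack([a,b]))
E
```

```text
[0.48037822 0.16275664 0.00712143]
gap 0.05980470815365042 30.00073939561844
gap 0.059887481962467806 14.3167
```

View pics/m1.png

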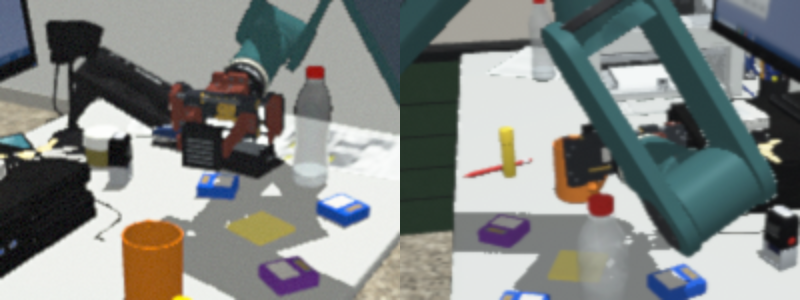

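The left crop shows the pack held upright at (205,145), ribs facing +y. In the right crop the arm's wrist bulges low at (690,210). I'll check its clearance before lowering.

```bash
python3 - <<'E'
from h import *
for n in["side","scene"]:
    c=dict(np.load(n+"1.npz"));P,vu=cloud(c);px=c["image"][vu[:,0],vu[:,1]].astype(int)
    m=(px[:,0]-px[:,2]>15)&(px[:,1]-px[:,2]>15)&(P[:,0]>.3)&(P[:,0]<.9)&(abs(P[:,1])<.4)&(P[:,2]>.05)
    Q=P[m];Q=Q[np.argsort(Q[:,2])]
    print(n,len(Q),np.round(Q[[5,100,300,600,1000]],3).tolist())
    Q2=P[(P[:,2]>.06)&(abs(P[:,0]-.53)<.12)&(P[:,1]>-.12)&(P[:,1]<.2)];print(Q2[:,2].min(),np.round(Q2[np.argsort(Q2[:,2])[[3,30,100,200]]],3).tolist())
q=current_joint_pos();print(q)
for z in(.16,.033):print(z,inverse_kinematics([.5,.135,z],ori(100,78)))
E
```

```text
side 11967 [[0.782, 0.149, 0.093], [0.553, -0.276, 0.215], [0.562, -0.274, 0.232], [0.85, 0.117, 0.244], [0.526, -0.138, 0.252]]
0.13063738311380876 [[0.5, 0.123, 0.132], [0.5, 0.119, 0.153], [0.469, 0.002, 0.167], [0.47, 0.025, 0.175]]
scene 4448 [[0.859, 0.155, 0.099], [0.503, -0.191, 0.223], [0.513, -0.14, 0.241], [0.519, -0.214, 0.248], [0.524, -0.223, 0.263]]
0.12654276612249 [[0.503, 0.141, 0.128], [0.521, 0.145, 0.132], [0.472, 0.137, 0.143], [0.468, 0.134, 0.152]]
[-0.50173519  0.85895528  1.70206471  0.88151711  1.73123615  2.01710879]
0.16 [-0.50335219  0.86285884  1.70162968  0.88179449  1.73194715  2.01589423]
0.033 [-0.50335219  1.07919082  1.65662431  0.86775181  1.62193638  1.88373987]
```

```bash
cat >> h.py <<'E'
def armchk():
    out=[]
    for n in["side","scene"]:
        c=capture(n);P,vu=cloud(c);px=c["image"][vu[:,0],vu[:,1]].astype(int)
        m=(px[:,0]-px[:,2]>15)&(px[:,1]-px[:,2]>15)&(P[:,2]>.05)&(P[:,0]>.2)&(P[:,0]<.8)&(P[:,1]<.1)&(P[:,1]>-.45);Q=P[m]
        d=np.hypot(Q[:,0]-.455,Q[:,1]+.163);b=Q[(d<.07)]
        lo=Q[np.argsort(Q[:,2])[[10,60]]]
        k=Q[Q[:,2]<.24];dk=np.hypot(k[:,0]-.455,k[:,1]+.163)
        print(n,"low",np.round(lo,3).tolist(),"over bottle z",np.round(np.sort(b[:,2])[[0,10]],3) if len(b)>10 else len(b),"near d",np.round(np.sort(dk)[5],3) if len(dk)>5 else None)
E
python3 - <<'E'
from h import *
o=ori(115,78)
for z in(.18,.04):print(inverse_kinematics([.52,.14,z],o))
move_ptp([.52,.14,.18],o);armchk()
servo_line([.52,.14,.09],rate=.12);armchk();print(current_joint_pos(),current_clock(),current_finger_gap())
E
```

```text
[-0.38211     0.89885161  1.46482933  0.79581607  1.93163405  2.10899115]
[-0.38211     1.10820602  1.42500867  0.75889823  1.81063247  1.98457705]
side low [[0.589, -0.068, 0.201], [0.659, -0.241, 0.213]] over bottle z [0.331 0.34 ] near d 0.151
scene low [[0.626, -0.18, 0.223], [0.608, -0.167, 0.246]] over bottle z [0.329 0.344] near d 0.154
side low [[0.586, -0.076, 0.118], [0.59, -0.093, 0.129]] over bottle z [0.267 0.276] near d 0.091
scene low [[0.626, -0.182, 0.134], [0.701, -0.152, 0.156]] over bottle z [0.268 0.285] near d 0.095
[-0.38209536  1.03045593  1.44723264  0.76901223  1.85004558  2.0233005 ] 15.8583 0.05959985473810259
```

```bash
python3 - <<'E'
from h import *
servo_line([.52,.14,.05],rate=.12);armchk()
print(servo_line([.52,.14,.030],rate=.03,contact_N=3),current_position(),current_force())
armchk()
move_gripper(.084);print("gap",current_finger_gap())
P=current_position();servo_line([P[0],P[1],.19],rate=.15)
c=capture("scene");u=pix(c,np.array([.52,.14,.04])).astype(int);a=cv2.resize(c["image"][u[1]-60:u[1]+60,u[0]-80:u[0]+80],(400,300))
Q,_=cloud(c);m=(np.hypot(Q[:,0]-.52,Q[:,1]-.14)<.06)&(Q[:,2]>.03)&(Q[:,2]<.08);Q=Q[m]
print(len(Q),np.round(np.percentile(Q,[2,50,98],axis=0),3).tolist(),cv2.minAreaRect((Q[Q[:,2]>.06][:,:2]*1000).astype(np.float32)),current_clock())
c=capture("side");u=pix(c,np.array([.52,.14,.04])).astype(int);b=cv2.resize(c["image"][u[1]-60:u[1]+60,u[0]-80:u[0]+80],(400,300))
cv2.imwrite("pics/m2.png",np.hstack([a,b]))
E
```

```text
side low [[0.583, -0.071, 0.075], [0.577, -0.072, 0.089]] over bottle z [0.24  0.251] near d 0.074
scene low [[0.623, -0.186, 0.091], [0.617, -0.182, 0.117]] over bottle z [0.243 0.257] near d 0.078
True [0.51988681 0.14008524 0.03265086] [ 1.37338406 -1.57876444  4.16986846]
side low [[0.592, -0.081, 0.058], [0.589, -0.093, 0.071]] over bottle z [0.225 0.237] near d 0.066
scene low [[0.618, -0.178, 0.075], [0.643, -0.052, 0.099]] over bottle z [0.232 0.244] near d 0.069
gap 0.08407656487400508
265 [[0.489, 0.125, 0.032], [0.514, 0.144, 0.053], [0.543, 0.158, 0.066]] ((518.6398315429688, 137.2637939453125), (59.838829040527344, 26.5684814453125), 25.44788360595703) 18.95
```

View pics/m2.png

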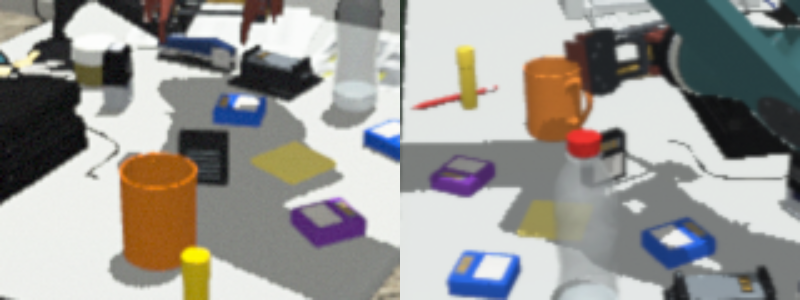

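The pack stands stably on its end, at (203,157) in the left crop with ribs toward the camera and at (610,155) in the right crop. Now the second turn.

```bash
python3 - <<'E'
from h import *
h=np.array([np.cos(np.radians(115)),np.sin(np.radians(115))])
p=np.array([.5205,.137])+.002*h
o=ori(115,-30)
print(inverse_kinematics([*p,.033],o),inverse_kinematics([*p,.013],ori(115,60)))
move_ptp([*p,.20],o); servo_line([*p,.09],rate=.15); print(servo_line([*p,.033],rate=.06,contact_N=4))
move_gripper(.03);print("gap",current_finger_gap(),current_grip_force())
servo_line([*p,.16],rate=.15); move_ptp([.52,.14,.15],ori(115,60)); print(current_finger_gap())
servo_line([.52,.14,.05],rate=.12);armchk()
print(servo_line([.52,.14,.009],rate=.03,contact_N=3),current_position(),current_force())
move_gripper(.084)
servo_line([.52,.14,.14],rate=.15)
move_ptp([.50,.08,.25],ori(90,0))
c=capture("wrist");Q,_=cloud(c);print(rect(Q,.016,.03,.52,.14,.06),current_clock())
u=pix(c,np.array([.52,.14,.02])).astype(int);print(u)
cv2.imwrite("pics/m3.png",cv2.resize(c["image"][max(u[1]-75,0):u[1]+75,u[0]-100:u[0]+100],(400,300)))
E
```

```text
[ 0.4889016   0.60264069  1.85353631 -0.72066673  0.85818961 -2.55967209] [-0.34054464  0.96117244  1.52831696  0.66597673  1.54183154  2.0185447 ]
False
gap 0.05996407002800605 30.00033438205719
0.05984449082220994
side low [[0.595, -0.061, 0.136], [0.572, -0.053, 0.153]] over bottle z [0.307 0.316] near d 0.119
scene low [[0.56, -0.029, 0.177], [0.616, -0.015, 0.188]] over bottle z [0.314 0.33 ] near d 0.124
True [0.5198862  0.14006461 0.01392731] [ 1.07512925 -2.80403765  4.82029545]Traceback (most recent call last):
  File "<stdin>", line 13, in <module>
bench.PlanningError: the arm cannot take that pose within its joint ranges
```

```bash
python3 - <<'E'
from h import *
for hd in(115,-65): print(hd,inverse_kinematics([.52,.14,.01],ori(hd,0)),inverse_kinematics([.5935,-.184,.06],ori(hd+60.6,0)))
move_ptp([.50,.13,.25],np.array([.70711,.70711,0,0]))
c=capture("wrist");Q,_=cloud(c);print(rect(Q,.016,.03,.52,.14,.06),current_clock())
u=pix(c,np.array([.52,.14,.02])).astype(int);print(u)
cv2.imwrite("pics/m3.png",cv2.resize(c["image"][max(u[1]-75,0):u[1]+75,u[0]-100:u[0]+100],(400,300)))
E
```

```text
115 [ 1.34698979e-01  5.55068077e-01  1.84013476e+00 -4.44089210e-16
  7.46389815e-01  2.83995932e+00] [-4.11741584e-01  5.65337464e-01  1.61825886e+00 -4.44089210e-16
  9.57996329e-01  1.23584923e+00]
-65 [ 1.34698979e-01  5.55068077e-01  1.84013476e+00 -4.44089210e-16
  7.46389815e-01 -3.01633334e-01] [-4.11741584e-01  5.65337464e-01  1.61825886e+00 -4.44089210e-16
  9.57996329e-01 -1.90574342e+00]
(((520.9674072265625, 139.4970703125), (59.98512268066406, 66.27356719970703), 24.94420051574707), np.int64(2233), np.float64(0.022648623429679146)) 36.1917
[335 165]
```

View pics/m3.png

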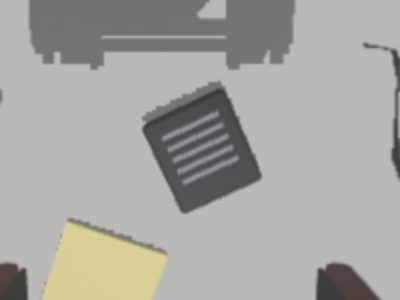

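The pack is now ribs up, at (200,150) in the crop, with its contacts down. Next I grasp it from above, place it and press it.

```bash
python3 - <<'E'
from h import *
a=ori(-65.1,0);b=ori(-4.4,0)
move_ptp([.521,.1395,.1],a);print(servo_line([.521,.1395,.006],rate=.12,contact_N=6))
move_gripper(.03);print(current_finger_gap())
servo_line([.521,.1395,.16],rate=.2)
move_ptp([.5935,-.184,.16],b)
servo_line([.5935,-.184,.07],rate=.12)
print(servo_line([.5935,-.184,.043],rate=.03,contact_N=3),current_position(),current_force())
move_gripper(.084);servo_line([.5935,-.184,.14],rate=.2)
move_ptp([.575,-.19,.25],np.array([.70711,.70711,0,0]))
c=capture("wrist");Q,vu=cloud(c);print(rect(Q,.054,.075,.5935,-.184,.06),current_clock())
for lo,hi in[(.030,.052)]:print(rect(Q,lo,hi,.5935,-.184,.06))
u=pix(c,np.array([.5935,-.184,.05])).astype(int)
cv2.imwrite("pics/m4.png",cv2.resize(c["image"][u[1]-60:u[1]+60,u[0]-80:u[0]+80],(480,360)))
E
```

```text
False
0.0600560585099455
True [ 0.59312543 -0.18386196  0.04504524] [ 2.1345508  -0.44049357 -0.09640726]
(((593.1124267578125, -184.45884704589844), (60.162906646728516, 66.12973022460938), 85.56999969482422), np.int64(2695), np.float64(0.06133015687445736)) 44.8667
(((593.5814208984375, -180.35304260253906), (51.99751281738281, 103.34540557861328), 85.26510620117188), np.int64(909), np.float64(0.045977040377212404))
```

View pics/m4.png

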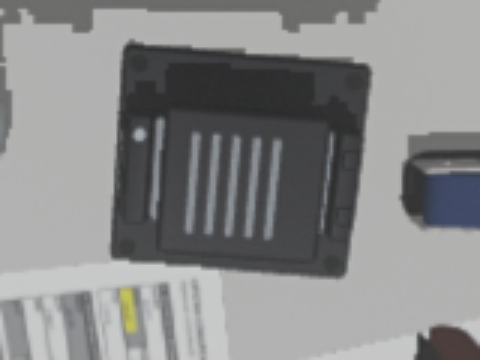

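The pack lies between the lips, at (240,185) in the crop, with even gaps on both sides. Now I press.

```bash
python3 - <<'E'
from h import *
b=ori(-4.4,0);x,y=.5932,-.1842
move_gripper(0.0);move_ptp([x,y,.10],b)
servo_line([x,y,.068],rate=.12)
print(servo_line([x,y,.045],rate=.02,contact_N=28),current_position(),current_force())
servo_line([x,y,.12],rate=.15)
move_ptp([.575,-.19,.25],np.array([.70711,.70711,0,0]))
c=capture("wrist");Q,vu=cloud(c);print(rect(Q,.050,.075,.5935,-.184,.06),rect(Q,.042,.0495,.5935,-.184,.06),current_clock())
np.savez("w5.npz",**c)
u=pix(c,np.array([.5935,-.184,.05])).astype(int)
cv2.imwrite("pics/m5.png",cv2.resize(c["image"][u[1]-60:u[1]+60,u[0]-80:u[0]+80],(480,360)))
E
```

```text
True [ 0.59361129 -0.18441511  0.05730746] [-1.90745712  0.78606137  7.93955455]
(((598.9461059570312, -184.9002227783203), (60.073699951171875, 77.8420639038086), 85.59386444091797), np.int64(2650), np.float64(0.05762776811900132)) (((593.8627319335938, -180.47494506835938), (52.27246856689453, 97.32737731933594), 85.16799926757812), np.int64(619), np.float64(0.04661713933109733)) 50.5417
```

View pics/m5.png

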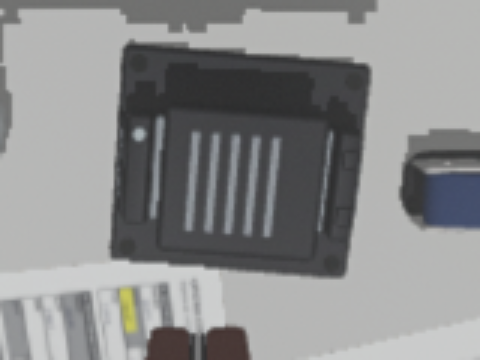

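The seat looks almost home: TCP 57.3 mm against a nominal 57.0. I'll press once more and read the height while the load is on.

```bash
python3 - <<'E'
from h import *
b=ori(-4.4,0);x,y=.5932,-.1842
move_ptp([x,y,.09],b);servo_line([x,y,.062],rate=.12)
for z in(.0575,.0565,.056,.0555,.055):
    r=servo_line([x,y,z],rate=.01,contact_N=36);sleep(.15);print(z,r,current_position()[2],current_force()[2])
    if r or abs(current_force()[2])>30: break
servo_line([x,y,.12],rate=.15)
move_ptp([.575,-.19,.25],np.array([.70711,.70711,0,0]))
c=capture("wrist");Q,vu=cloud(c)
print(rect(Q,.050,.0615,.5925,-.184,.035),current_clock())
for dx in(-.022,0,.022): print(rect(Q,.05,.07,.5932+dx,-.184,.012)[2])
n=capture("scene")
for q in["mug","note_pad","stapler","bottle","glue_stick"]:
    s=silhouettes("scene",q);P,_=cloud(n,s[0]["region"]);print(q,np.round(s[0]["xy"]),np.round(np.median(P,0),3))
E
```

```text
0.0575 False 0.05755380150579017 -1.1972610184499257
0.0565 False 0.05730282838365214 6.037501756593046
0.056 False 0.05730243371589028 9.649330753172546
0.0555 False 0.05721413691114096 14.494537592897835
0.055 False 0.057184820538633406 16.89050598485368
(((593.0303955078125, -184.38232421875), (59.99227523803711, 65.79527282714844), 85.3365707397461), np.int64(2379), np.float64(0.057671686079858536)) 56.5583
0.05766938039282279
0.057799135812889244
0.05765892188024483
mug [285. 239.] [0.464 0.324 0.067]
note_pad [340. 225.] [0.445 0.047 0.006]
stapler [302. 176.] [ 0.726 -0.183  0.022]
bottle [367. 173.] [ 0.445 -0.141  0.105]
glue_stick [300. 275.] [0.354 0.419 0.052]
```

```bash
python3 -c "
from bench import *
print(close_job())"
```

```text
the job is handed in; nothing more can be done
None
```

I turned the pack over, laid it contacts-down on the charger with its contacts on the pin side, and pressed it until it stopped moving. Its top measures about 57 mm, the fully-home height, and the bystanders have not moved. The job is handed in at about 57 s of the 72 s allowed.

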